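Unlatch the test kiln and hold its lid for the stay to be pinned

ROBOT

A 6-joint arm with a two-finger parallel gripper is mounted at the origin on the work surface; the furniture and walls round the work are solid. World frame = base frame: x ahead of the robot, y to its left, z up, the work surface at z = 0. Lengths are in mm, angles in rad, forces in N, time in s.
With the tool pointing down it reaches from about 350 to 875 mm from the base axis. Payload 4.2 kg.
Tool frame: the origin (TCP) lies between the finger pads; the fingertips stand 25 mm ahead of it and the grasp point (between the pads) lies 6 mm ahead of it; z points along the fingers, y is the line along which they close (so a half turn about z gives the same grasp; the last joint's range is limited). The gripper opens to 85 mm and grips with 20 to 120 N. Pads are 22 mm wide; open, the fingers measure 114 mm over their backs; the gripper's body (76 mm by 85 mm) begins 54 mm behind the grasp point. The pads swing forward as they close: fully open they stand 13 mm farther back than shut.
Start: joints at [1.392, 0.385, 0.008, 0, -1.194, -0.259], TCP at [264.934, 566.047, 256.312] pointing down, gripper open.
Joint ranges: [-3.14, 3.14], [-1.21, 2.06], [-1.07, 1.41], [-3.16, 2.05], [-2.99, -0.16], [-3.1, 3.1]. Speed limits (rad/s): [2.79, 2.79, 3.14, 3.14, 3.14, 3.14].

INTERFACE

Orientations are given as a unit quaternion [x, y, z, w].
In Python, from bench import arm gives the robot as it stands.
- The arm moves only by the shell command python3 -m pendant 'ROWS'. ROWS is JSON, a list of rows, each a list of 7 numbers: the shift along the tool's x, y, z in m, then the turn, a rotation vector about the tool's x, y, z in degrees, then the finger opening in m, from 0 to 0.0854. In form: [[x, y, z, wx, wy, wz, fingers], ...]. A call has 1 to 12 rows; each row shifts and turns the commanded pose from where the row before left it, along the tool's axes as they then stand; what a row does not reach is not made up. A row lasts 1/10 s, in which the tool goes at most 50 mm and 8.59 degrees, less where a joint would pass 70% of its speed; a pose out of reach is approached as far as the arm can. A call is refused whole if a number of a shift passes 0.05 or a number of a turn 8.59, either way. A call with a gripper value outside its range is refused whole. The fingers move at their own pace and stop on an object; the grip force is fixed at half the most. Time passes only in rows, so rows that do not move let the fingers close. It gives the time, the measured TCP pose, the force, the opening and the grip force at its end, in the units of the state.
- arm.read_state(): the state, without advancing time (a new reading comes with each control period).
- arm.get_image(name): name is "scene" or "top" or "wrist"; returns a dict with "image" (420x560x3 uint8, red, green, blue), "fx", "fy", "cx", "cy" (pixels), "xyz" and "rotation" of the camera in the world. Camera axes: x right, y down, z forward; pixel columns grow to the right and rows downward; lengths in mm; the calibration is good to about 2 mm. The wrist camera is an equidistant fisheye: a pixel r from the principal point sees the ray r / f radians off the axis. A picture is of the moment at which its call begins. There is no depth.
- arm.job_done(): hands the job in; it is judged then, once.
The state is a dict: "clock": time; "joints": joint angles; "joint_vel": joint speeds; "joint_efforts": joint torques, N m; "position": TCP position; "ee_rot": TCP orientation; "contact_force": force on the tool from outside, world axes, zero at the start; "wrist_torque": the same for the moment, N m; "gripper_width": finger opening in mm; "grasp_force": force on a finger pad.
Only numpy, scipy, OpenCV 4.12 (cv2) and the standard library are available. Lean on these libraries where they do the work, as an engineer would, in place of code of your own. Each camera call takes 0.05 s, during which the arm holds its last target. There are 200 camera calls.

TASK

The stay of the little test kiln has come unpinned, so its lid drops shut as soon as nobody holds it. Press the latch lever at the kiln's front right corner all the way down to free the lid, then raise the lid slowly by its front handle, without letting it fall back, to 35 degrees open, and stay there holding it steady so that I can pin the stay: your program finishes with the gripper still holding the lid at 35 degrees. Leave the kiln's latch down and do not disturb the other things on the table.

Things in the scene. Friction and masses are not known exactly. Their poses are not given: they have to be found in the camera images.
- kiln: square top-loading test kiln, steel sheath over cream firebrick, fixed, 240 x 240 mm in plan, 186 mm high with the lid shut. Origin on the table under its centre; its -x side is the front (towards the robot: control box, lid handle, latch), +y its left, where the unpinned stay, a flat bar, hangs. Lid hinge axis: parallel to y, 128 mm behind the centre, 152 mm above the table
- kiln_lid (a joint): angle of the lid in rad: 0 = shut, grows as its front edge rises; hinged along the back, stops at 1.75; 35 degrees = 0.611. Brick slab 240 x 240 x 35 mm, about 1 kg: needs about 3 to 6 N upward at the handle, is not balanced and falls shut when let go. While the latch is up the lid can rise only about 2 mm
- lid_grip (a point): centre of the lid's handle: a level round wooden bar, 16 mm thick, 92 mm long, parallel to the kiln's y axis, between two brackets, its axis 42 mm in front of the lid's front face. Lid shut: 162 mm in front of the kiln's centre, 168 mm above the table; at 35 degrees: 100 mm in front, 331 mm up. It turns with the lid and, being round, can turn between the fingers
- latch (a joint): angle of the latch lever in rad, 0 = up (latched, its hook over a lug on the lid), grows as its ball end is pressed down, 0.7 = the lower stop (hook swung clear of the lug). It stays where it is left; about 1.5 to 3 N on the ball moves it
- latch_ball (a point): centre of the black ball, 21 mm wide, at the latch lever's free end. Latched: 172 mm in front of the kiln's centre, 177 mm to its right (-y), about 125 mm above the table; at the lower stop 61 mm above the table, 168 mm to the right. Pivot: 85 mm right of the kiln's centre, 105 mm above the table, axis along the kiln's x
- shell_vase: unglazed fluted vase 62 x 104 mm, 132 mm high, standing left of the kiln; bystander, origin under its centre
- lilac_bowl: lilac round bowl 124 mm wide, 86 mm high, left of the work; bystander, origin under its centre
- jar_ink: short glaze jar 58 mm wide, 86 mm high, in front on the right of the work; bystander, origin under its centre
- glaze_pen: pale blue pen 142 mm long lying in front on the left; bystander, origin under its centre
- rubber_rib: flat kidney-shaped rib 96 x 45 x 9 mm lying in front on the right; bystander, origin under its centre

How it is judged (in metres and radians):
On the way, in this order (a step that is already met when the one before it is completed fails the run):
1. the latch lever is pressed right down while the lid is still shut (value of joint latch above 0.55 rad and value of joint kiln_lid below 0.05 rad), for 0.2 s.
2. the fingers have taken the lid and begun to raise it (value of joint kiln_lid above 0.15 rad and contact force between the fingers and kiln_lid above 1 N), for 0.1 s.
At the end, for the whole second after the job is handed in: the lid stands at 35 degrees open (0.611 rad, within 4 degrees), still, held by the fingers (more than 1 N) and resting on nothing else; the latch lever is down (more than 0.5 rad); the program ends holding it so (value of joint kiln_lid between 0.541 and 0.681 rad and velocity of joint kiln_lid between -0.05 and 0.05 rad/s and contact force between the fingers and kiln_lid above 1 N and contact force between each of shell_vase, lilac_bowl, jar_ink, glaze_pen, rubber_rib and kiln_lid below 0.2 N and value of joint latch above 0.5 rad); the arm keeps its last pose, push and grip.
It fails at once if the lid is let fall or slammed (velocity of joint kiln_lid below -1 rad/s).
It fails at once if the lid is thrown open (faster than 1.2 rad/s) (velocity of joint kiln_lid above 1.2 rad/s).
It fails at once if a bystander is pushed over 30 mm or tipped (distance of any of shell_vase, lilac_bowl, jar_ink, glaze_pen, rubber_rib from where it was at the start of the episode above 0.03 m or angle between any of shell_vase, jar_ink's own z axis and vertical above 0.5 rad).
It also fails if it takes over 48 s, if anything falls off the work surface, if the arm or the gripper's body presses on something with over 40 N, if the wrist force passes 120 N, or if a joint passes its speed limit or range.

## Working session

There is one attempt and no reset: what is moved stays moved. The work goes in short steps, Python scripts to look and compute and a shell command to move; the robot and the scene stay as the last step left them, time stands still between calls to the robot, and variables do not carry over. Pictures are saved under pics/ and viewed, at most 10 in all, crops included, and the job is handed in when it is done.

```bash
mkdir -p pics; ls; python3 - <<'E'
from bench import arm
import cv2,pickle
d={}
for n in("scene","top"):
    r=arm.get_image(n);d[n]=r
    cv2.imwrite(f"pics/{n}0.png",r["image"][:,:,::-1])
    print(n,r["fx"],r["fy"],r["cx"],r["cy"],r["xyz"],r["rotation"])
pickle.dump(d,open("im.pkl","wb"))
print(arm.read_state())
E
```

```text
pics
scene 471.51758820108677 471.51758820108677 278.50821885259853 215.37587440623093 [  -74.35006895 -1093.42238642  1047.70176683] [ 0.85764205 -0.24908805  0.11720081 -0.43436072]
top 418.71421817752406 418.71421817752406 283.2250007416132 215.32667257845327 [ 481.75038761   -4.08620281 1428.29495791] [-0.7015083   0.7120324  -0.02276413  0.01943608]
{'clock': 0.1, 'joints': array([ 1.39163635e+00,  3.85456328e-01,  6.77086000e-03, -4.00410758e-04,
       -1.19400232e+00, -2.58630597e-01]), 'joint_vel': array([ 8.27058585e-05, -1.09811047e-03,  4.04168729e-03,  7.12916840e-04,
       -4.33162469e-04,  6.24740382e-04]), 'joint_efforts': array([ 4.84118154e-04, -3.93319309e+01,  1.88929385e+01,  4.19799596e+00,
       -2.62464695e-03,  5.80001625e-06]), 'position': array([264.73573905, 565.64602558, 255.35342055]), 'ee_rot': array([ 9.76121444e-01, -2.17223381e-01, -1.48375160e-04,  9.52375716e-04]), 'contact_force': array([0.49913981, 0.23596423, 0.32048568]), 'wrist_torque': array([-0.00013533,  0.02393509, -0.02222675]), 'grasp_force': 0.0, 'gripper_width': 85.13110365861611}
```

View pics/scene0.png

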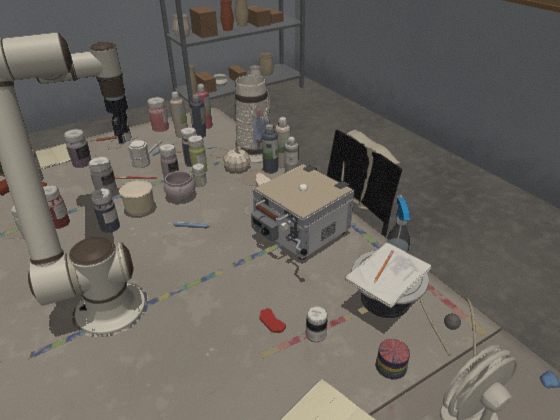

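View pics/top0.png

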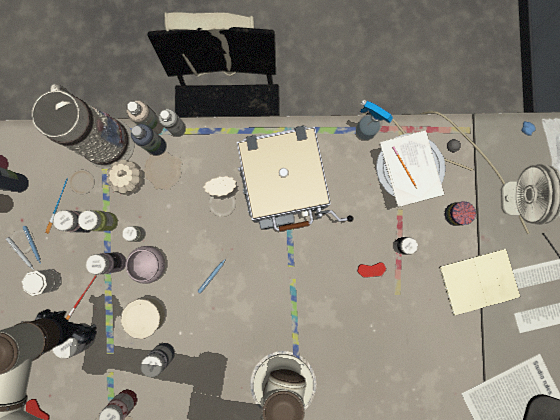

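The scene view shows the kiln at about (303,208) with its handle facing the robot. In the top view the cream lid spans about (239–329, 130–222), the brown handle is near (293,226) and the black latch ball near (349,218). Next I'll measure these and take an enlarged crop.

```bash
cat >h.py <<'E'
import numpy as np,cv2,pickle
from scipy.spatial.transform import Rotation as R
def ray(c,u,v):
    d=np.array([(u-c["cx"])/c["fx"],(v-c["cy"])/c["fy"],1.]);d=R.from_quat(c["rotation"]).apply(d)
    return np.array(c["xyz"]),d/np.linalg.norm(d)
def onz(c,u,v,z):
    o,d=ray(c,u,v);return o+d*(z-o[2])/d[2]
def proj(c,p):
    q=R.from_quat(c["rotation"]).inv().apply(np.array(p)-c["xyz"]);return np.array([c["fx"]*q[0]/q[2]+c["cx"],c["fy"]*q[1]/q[2]+c["cy"]])
E
python3 - <<'E'
from h import *
d=pickle.load(open("im.pkl","rb"));c=d["top"];im=c["image"]
hsv=cv2.cvtColor(im,cv2.COLOR_RGB2HSV)
print(hsv[170,260],hsv[226,293],hsv[218,349],hsv[240,230])
m=((hsv[...,2]>175)&(hsv[...,1]>25)&(hsv[...,1]<90)).astype(np.uint8)
m[:, :225]=0;m[:,345:]=0;m[:115]=0;m[230:]=0
n,l,s,ce=cv2.connectedComponentsWithStats(m);k=1+s[1:,4].argmax()
cn=cv2.findContours((l==k).astype(np.uint8),0,1)[0][0]
r=cv2.minAreaRect(cn);b=cv2.boxPoints(r);print(r)
P=[onz(c,*p,187) for p in b]
for p in P:print(p.round(1))
for i in range(4):print(np.linalg.norm(P[i]-P[i-1]).round(1))
h=((hsv[...,0]<14)&(hsv[...,1]>90)).astype(np.uint8);h[:210]=0;h[240:]=0;h[:,:270]=0;h[:,320:]=0
pts=cv2.findNonZero(h);print("handle",cv2.minAreaRect(pts),[onz(c,*p,172).round(1) for p in cv2.boxPoints(cv2.minAreaRect(pts))])
a=cv2.resize(im[190:250,265:365,::-1],None,fx=5,fy=5,interpolation=2)
s=d["scene"]["image"][160:290,230:370,::-1];s=cv2.resize(s,None,fx=4,fy=4,interpolation=2)
o=np.zeros((820,560,3),np.uint8);o[:300,:500]=a;o[300:820,:]=s
cv2.imwrite("pics/crop.png",cv2.resize(o,(400,586)))
E
```

```text
[ 22  40 232] [ 10 160 124] [110  45  34] [ 19  38 170]
((283.5468444824219, 172.74087524414062), (76.37513732910156, 77.3022232055664), 78.9964599609375)
[776.3 120.9 187. ]
[ 818.  -107.6  187. ]
[ 591.1 -146.6  187. ]
[550.4  79.6 187. ]
229.6
232.3
230.3
229.9
handle ((293.4038391113281, 225.5192413330078), (5.0990190505981445, 30.005765914916992), 78.69007110595703) [array([525.,   5., 172.]), array([541.4, -83.6, 172. ]), array([526.3, -86.3, 172. ]), array([510. ,   2.2, 172. ])]
```

View pics/crop.png

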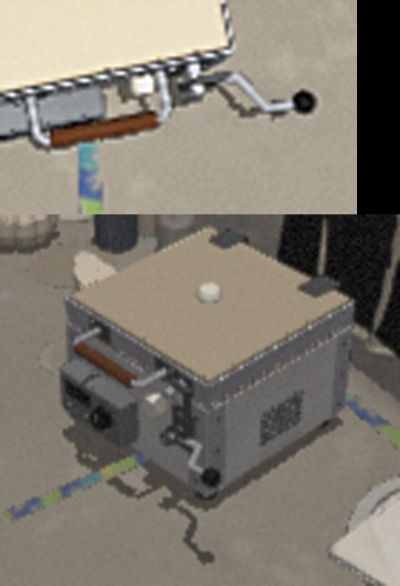

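The crop confirms the handle at about top-view pixel (293,225), the ball at about (350,218), and the latch up. The measured lid gives centre (684,-13) and yaw 10.4°. I'll check the ball and handle predictions against both views.

```bash
python3 - <<'E'
from h import *
d=pickle.load(open("im.pkl","rb"))
a=np.radians(10.4);C=np.array([683.9,-13.4,0])
K=lambda x,y,z:C+R.from_euler('z',a).apply([x,y,z])
print("ball",K(-172,-177,125),"down",K(-172,-168,61),"grip",K(-162,0,168),"grip35",K(-100,0,331))
for n,box in(("top",(205,232,335,362)),("scene",(225,275,285,315))):
    c=d[n];im=c["image"].astype(int);print(n,"pred ball",proj(c,K(-172,-177,125)),"grip",proj(c,K(-162,0,168)))
    r0,r1,c0,c1=box;m=(im[r0:r1,c0:c1].max(2)<50).astype(np.uint8)
    k,l,s,ce=cv2.connectedComponentsWithStats(m);print([(ce[i]+[c0,r0],s[i,4],s[i,:4]) for i in range(1,k) if s[i,4]>8])
c=d["top"]
p=lambda u,v:ray(c,u,v)
for n,u,v,z in(("jar",405,245,86),("rib",372,270,9),("pen",212,275,8),("vase",220,186,132)):print(n,onz(c,u,v,z).round())
E
```

```text
ball [ 546.67759573 -218.54144332  125.        ] down [ 545.05292342 -209.68930008   61.        ] grip [524.56142173 -42.64410153 168.        ] grip35 [585.54285292 -31.45191453 331.        ]
top pred ball [349.88336073 218.47676116] grip [294.03210773 225.92902174]
[(array([349.58333333, 217.95833333]), np.int32(24), array([12, 11,  6,  5], dtype=int32))]
scene pred ball [304.67373225 249.8522001 ] grip [267.69435367 211.58734729]
[(array([293.92857143, 231.32142857]), np.int32(56), array([ 4,  0,  9, 13], dtype=int32)), (array([303.5, 251.5]), np.int32(32), array([16, 24,  6,  6], dtype=int32)), (array([301.7, 258.3]), np.int32(10), array([14, 32,  7,  3], dtype=int32))]
jar [ 461. -399.   86.]
rib [ 377. -308.    9.]
pen [369. 231.   8.]
vase [654. 185. 132.]
```

```bash
python3 -m pendant '[[0,0,-0.005,0,0,7.8,0],[0,0,-0.005,0,0,7.8,0],[0,0,-0.005,0,0,7.8,0],[0,0,-0.005,0,0,7.8,0],[0,0,-0.005,0,0,7.8,0],[0,0,0,0,0,7.8,0],[0,0,0,0,0,7.8,0],[0,0,0,0,0,0,0]]'
```

```text
clock: 0.9
position: [264.8, 565.8, 280.7]
ee_rot: [0.768, -0.641, 0.0, 0.001]
contact_force: [0.7, -1.0, -0.3]
gripper_width: 0.0
grasp_force: 0.0
```

```bash
python3 -m pendant '[[0.04,-0.007,0,0,0,0,0],[0.048,-0.008,0,0,0,0,0],[0.048,-0.008,0,0,0,0,0],[0.048,-0.008,0,0,0,0,0],[0.048,-0.008,0,0,0,0,0],[0.048,-0.008,0,0,0,0,0],[0.048,-0.008,0,0,0,0,0],[0.048,-0.008,0,0,0,0,0],[0.048,-0.008,0,0,0,0,0],[0.048,-0.008,0,0,0,0,0],[0.048,-0.008,0,0,0,0,0],[0.048,-0.008,0,0,0,0,0]]'; python3 -m pendant '[[0.048,-0.008,0,0,0,0,0],[0.048,-0.008,0,0,0,0,0],[0.048,-0.008,0,0,0,0,0],[0.048,-0.008,0,0,0,0,0],[0.048,-0.008,0,0,0,0,0],[0.015,-0.002,0,0,0,0,0],[0,0,0,0,0,0,0],[0,0,0,0,0,0,0]]'
cat >where.py <<'E'
from h import *
from bench import arm
import sys
s=arm.read_state();Q=R.from_quat(s["ee_rot"])
p=s["position"];k=R.from_euler('z',-10.4,degrees=True).apply(p-[683.9,-13.4,0])
print("t",round(s["clock"],2),"pos",p.round(1),"kiln",k.round(1),"F",s["contact_force"].round(1),"w",round(s["gripper_width"],1),"g",round(s["grasp_force"],1),"tool z",Q.apply([0,0,1]).round(3))
if len(sys.argv)>1:
    t=np.array(eval(sys.argv[1]));T=R.from_euler('z',10.4,degrees=True).apply(t)+[683.9,-13.4,0];print("to go in tool mm",Q.inv().apply(T-p).round(1))
E
python3 where.py '[-172,-176,175]'
```

```text
clock: 2.1
position: [460.2, 22.3, 281.5]
ee_rot: [0.769, -0.639, 0.0, -0.0]
contact_force: [1.0, 1.3, 0.3]
gripper_width: 0.1
grasp_force: 0.0
clock: 2.9
position: [546.6, -218.7, 280.8]
ee_rot: [0.768, -0.64, -0.001, 0.0]
contact_force: [0.5, 1.1, 1.1]
gripper_width: 0.1
grasp_force: 0.0
t 2.9 pos [ 546.6 -218.7  280.8] kiln [-172.1 -177.1  280.8] F [0.5 1.1 1.1] w 0.1 g 0.0 tool z [-0.001  0.001 -1.   ]
to go in tool mm [ -1.1  -0.2 105.8]
```

```bash
python3 -m pendant '[[0,0,0.03,0,0,0,0],[0,0,0.04,0,0,0,0],[0,0,0.03,0,0,0,0],[0,0,0.012,0,0,0,0],[0,0,0.008,0,0,0,0],[0,0,0.008,0,0,0,0],[0,0,0.008,0,0,0,0],[0,0,0.008,0,0,0,0],[0,0,0.006,0,0,0,0]]'; python3 where.py
```

```text
clock: 3.8
position: [547.7, -219.3, 131.5]
ee_rot: [0.768, -0.641, 0.001, -0.001]
contact_force: [-0.2, -0.7, 1.4]
gripper_width: -0.1
grasp_force: 0.6
t 3.8 pos [ 547.7 -219.3  131.5] kiln [-171.1 -177.9  131.5] F [-0.2 -0.7  1.4] w -0.1 g 0.6 tool z [ 0.002 -0.    -1.   ]
```

```bash
python3 -m pendant '[[0,0,0.006,0,0,0,0],[-0.001,0,0.006,0,0,0,0],[-0.001,0,0.006,0,0,0,0],[-0.002,0,0.006,0,0,0,0],[-0.002,0,0.006,0,0,0,0],[-0.001,0,0.004,0,0,0,0],[0,0,0.002,0,0,0,0],[0,0,0,0,0,0,0],[0,0,0,0,0,0,0]]'; python3 where.py; python3 - <<'E'
from bench import arm
import cv2,numpy as np,pickle
s=arm.get_image("scene");t=arm.get_image("top")
a=cv2.resize(s["image"][170:290,230:370],None,fx=4,fy=4,interpolation=2);b=cv2.resize(t["image"][170:260,250:380],(560,388),interpolation=2)
cv2.imwrite("pics/press.png",cv2.resize(np.vstack([a,b]),(380,590))[:,:,::-1])
E
```

```text
clock: 4.7
position: [545.7, -211.7, 96.0]
ee_rot: [0.768, -0.641, -0.0, -0.0]
contact_force: [-0.5, 2.8, 5.7]
gripper_width: 0.3
grasp_force: 3.0
t 4.7 pos [ 545.7 -211.7   96. ] kiln [-171.7 -170.1   96. ] F [-0.5  2.8  5.7] w 0.3 g 3.0 tool z [-0.  0. -1.]
```

View pics/press.png

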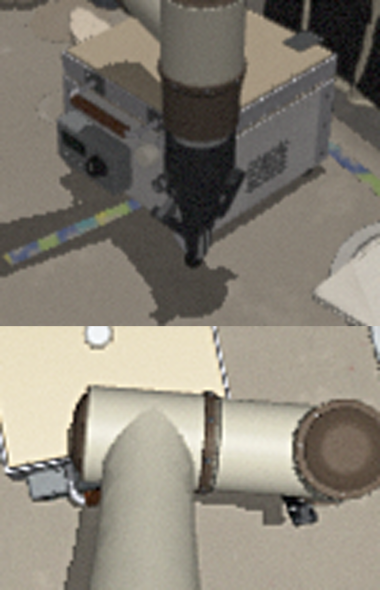

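The picture shows the closed fingertips on the ball near table height, with the lever swung down. I'll push 4 mm further to reach the stop, then rise.

```bash
python3 -m pendant '[[0,0,0.002,0,0,0,0],[0,0,0.002,0,0,0,0],[0,0,0,0,0,0,0],[0,0,0,0,0,0,0]]'; python3 where.py
```

```text
clock: 5.2
position: [546.0, -211.6, 95.1]
ee_rot: [0.768, -0.64, 0.0, -0.0]
contact_force: [-6.3, 6.4, 20.8]
gripper_width: -0.1
grasp_force: 10.4
t 5.2 pos [ 546.  -211.6   95.1] kiln [-171.5 -170.1   95.1] F [-6.3  6.4 20.8] w -0.1 g 10.4 tool z [ 0.001 -0.    -1.   ]
```

The force jumped to 20.8 N, so the lever is at its stop. Now I'll go up and over to the handle.

```bash
python3 -m pendant '[[0,0,-0.01,0,0,0,0],[0,0,-0.03,0,0,0,0],[0,0,-0.045,0,0,0,0],[0,0,-0.045,0,0,0,0],[0,0,-0.04,0,0,0,0.034],[-0.03,-0.002,0,0,0,0,0.034],[-0.045,-0.002,0,0,0,0,0.034],[-0.045,-0.003,0,0,0,0,0.034],[-0.035,-0.002,0,0,0,0,0.034],[-0.015,-0.001,0,0,0,0,0.034],[0,0,0,0,0,0,0.034],[0,0,0,0,0,0,0.034]]'; python3 where.py '[-162,0,215]'; python3 - <<'E'
from bench import arm
import cv2,numpy as np
s=arm.get_image("scene");t=arm.get_image("wrist")
a=cv2.resize(s["image"][150:290,220:370],(560,522),interpolation=2);b=cv2.resize(t["image"],(560,420))
cv2.imwrite("pics/over.png",cv2.resize(np.vstack([a,b]),(354,595))[:,:,::-1])
E
```

```text
clock: 6.4
position: [525.2, -43.4, 261.1]
ee_rot: [0.768, -0.641, -0.0, 0.0]
contact_force: [-0.1, 0.2, -0.0]
gripper_width: 34.2
grasp_force: 0.0
t 6.4 pos [525.2 -43.4 261.1] kiln [-161.5   -0.9  261.1] F [-0.1  0.2 -0. ] w 34.2 g 0.0 tool z [-0.001 -0.    -1.   ]
to go in tool mm [-0.9  0.4 46.1]
```

View pics/over.png

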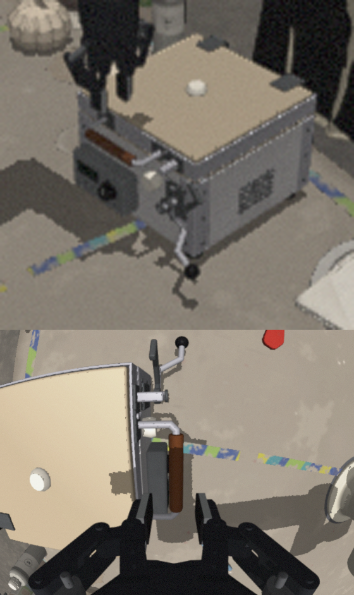

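The latch ball is now low, so the lever is down. In the wrist view the bar at about (176,480) lies between the fingers at columns 143 and 205. Descending.

```bash
python3 -m pendant '[[0,0,0.02,0,0,0,0.034],[0,0,0.02,0,0,0,0.034],[0,0,0.012,0,0,0,0.034],[0,0,0.008,0,0,0,0.034],[0,0,0.008,0,0,0,0.034],[0,0,0,0,0,0,0.034]]'; python3 where.py;  python3 -m pendant '[[0,0,0.006,0,0,0,0.034],[0,0,0.006,0,0,0,0.034],[0,0,0.006,0,0,0,0.034],[0,0,0,0,0,0,0.034]]'; python3 where.py
```

```text
clock: 7.1
position: [524.9, -43.5, 192.5]
ee_rot: [0.768, -0.641, -0.001, 0.001]
contact_force: [0.3, 0.6, 0.3]
gripper_width: 34.1
grasp_force: 0.0
t 7.1 pos [524.9 -43.5 192.5] kiln [-161.8   -0.9  192.5] F [0.3 0.6 0.3] w 34.1 g 0.0 tool z [-0.002 -0.    -1.   ]
clock: 7.5
position: [524.7, -43.2, 174.4]
ee_rot: [0.768, -0.641, -0.001, 0.001]
contact_force: [0.4, -0.0, 0.6]
gripper_width: 34.1
grasp_force: 0.0
t 7.5 pos [524.7 -43.2 174.4] kiln [-162.    -0.5  174.4] F [ 0.4 -0.   0.6] w 34.1 g 0.0 tool z [-0.002 -0.    -1.   ]
```

```bash
python3 -m pendant '[[0,0,0,0,0,0,0.02],[0,0,0,0,0,0,0.016],[0,0,0,0,0,0,0.012],[0,0,0,0,0,0,0.008],[0,0,0,0,0,0,0.004],[0,0,0,0,0,0,0],[0,0,0,0,0,0,0],[0,0,0,0,0,0,0]]'; python3 where.py; python3 - <<'E'
# arc: hinge (128,152); grip rel at shut (-290,16); rows in kiln dx,dz per 1.75deg step
import numpy as np
r=np.hypot(290,16);b=np.arctan2(16,290)
th=np.radians(np.arange(0,37.6,2.5));p=np.c_[-r*np.cos(b+th),r*np.sin(b+th)]
print(np.diff(p,axis=0).round(1).tolist(),(p[-1]+[128,152]).round(1)); t=np.radians(35);print(128-r*np.cos(b+t),152+r*np.sin(b+t))
E
```

```text
clock: 8.3
position: [522.9, -43.7, 175.2]
ee_rot: [0.768, -0.641, -0.002, 0.002]
contact_force: [-5.3, -0.4, 1.9]
gripper_width: 14.0
grasp_force: 58.4
t 8.3 pos [522.9 -43.7 175.2] kiln [-163.8   -0.7  175.2] F [-5.3 -0.4  1.9] w 14.0 g 58.4 tool z [-0.006 -0.001 -1.   ]
[[1.0, 12.6], [1.5, 12.6], [2.1, 12.5], [2.6, 12.4], [3.2, 12.3], [3.7, 12.1], [4.2, 12.0], [4.7, 11.8], [5.2, 11.5], [5.7, 11.3], [6.2, 11.0], [6.7, 10.8], [7.2, 10.5], [7.6, 10.1], [8.0, 9.8]] [-92.3 341.2]
-100.37686986219089 331.44359925042727
```

Gripped on the bar at 14 mm with 58 N. Raising slowly along the arc.

```bash
python3 -m pendant '[[0,-0.0005,-0.003,0,0,0,0],[0,-0.0005,-0.006,0,0,0,0],[0,-0.0006,-0.0063,0,0,0,0],[0,-0.0007,-0.0063,0,0,0,0],[0,-0.0008,-0.0063,0,0,0,0],[0,-0.001,-0.0063,0,0,0,0],[0,-0.0011,-0.0062,0,0,0,0],[0,-0.0013,-0.0062,0,0,0,0],[0,-0.0014,-0.0062,0,0,0,0],[0,0,0,0,0,0,0]]'; python3 where.py
```

```text
clock: 9.3
position: [530.2, -42.3, 227.7]
ee_rot: [0.768, -0.641, -0.003, 0.003]
contact_force: [-7.8, -2.3, -4.1]
gripper_width: 13.9
grasp_force: 58.6
t 9.3 pos [530.2 -42.3 227.7] kiln [-156.4   -0.7  227.7] F [-7.8 -2.3 -4.1] w 13.9 g 58.6 tool z [-0.008 -0.001 -1.   ]
```

```bash
python3 -m pendant '[[0,-0.0015,-0.005,0,0,0,0],[0,-0.0017,-0.0062,0,0,0,0],[0,-0.0018,-0.0061,0,0,0,0],[0,-0.002,-0.006,0,0,0,0],[0,-0.0021,-0.006,0,0,0,0],[0,-0.0023,-0.006,0,0,0,0],[0,-0.0024,-0.0059,0,0,0,0],[0,-0.0025,-0.0058,0,0,0,0],[0,-0.0026,-0.0058,0,0,0,0],[0,-0.0013,-0.003,0,0,0,0],[0,0,0,0,0,0,0]]'; python3 where.py
```

```text
clock: 10.4
position: [548.8, -38.9, 283.7]
ee_rot: [0.768, -0.641, -0.004, 0.004]
contact_force: [-12.8, -1.2, -1.0]
gripper_width: 14.2
grasp_force: 58.6
t 10.4 pos [548.8 -38.9 283.7] kiln [-137.5   -0.7  283.7] F [-12.8  -1.2  -1. ] w 14.2 g 58.6 tool z [-0.011 -0.001 -1.   ]
```

```bash
python3 -m pendant '[[0,-0.0018,-0.0045,0,0,0,0],[0,-0.0025,-0.0057,0,0,0,0],[0,-0.0026,-0.0056,0,0,0,0],[0,-0.0028,-0.0055,0,0,0,0],[0,-0.003,-0.0055,0,0,0,0],[0,-0.0031,-0.0054,0,0,0,0],[0,-0.0033,-0.0053,0,0,0,0],[0,-0.0034,-0.0052,0,0,0,0],[0,-0.0035,-0.0045,0,0,0,0],[0,-0.0025,-0.003,0,0,0,0],[0,0,0,0,0,0,0],[0,0,0,0,0,0,0]]'; python3 where.py; python3 - <<'E'
from bench import arm
import cv2,numpy as np,pickle
s=arm.get_image("scene");t=arm.get_image("wrist");pickle.dump(s,open("s2.pkl","wb"))
a=cv2.resize(s["image"][110:290,220:380],(640,720),interpolation=2)[:600]
cv2.imwrite("pics/up.png",a[:,:,::-1])
E
```

```text
clock: 11.6
position: [577.5, -33.6, 334.8]
ee_rot: [0.768, -0.641, -0.003, 0.003]
contact_force: [-11.6, -0.3, 1.7]
gripper_width: 14.0
grasp_force: 58.6
t 11.6 pos [577.5 -33.6 334.8] kiln [-108.3   -0.7  334.8] F [-11.6  -0.3   1.7] w 14.0 g 58.6 tool z [-0.009 -0.001 -1.   ]
```

View pics/up.png

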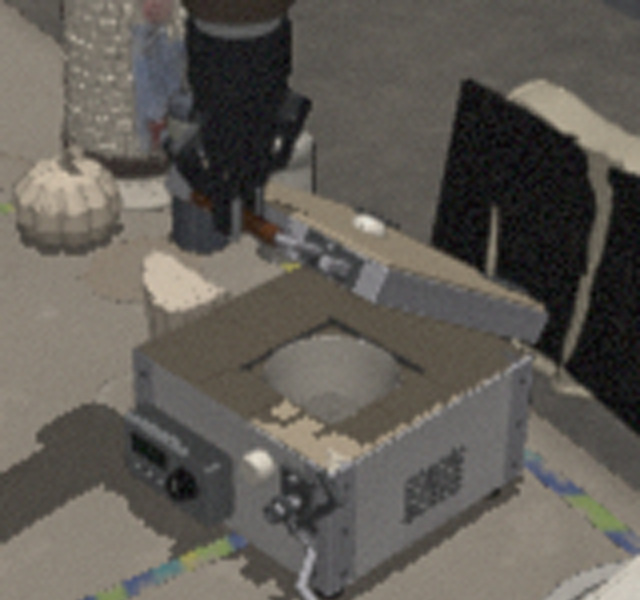

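The lid is up, gripped by the bar at about (250,225) in the crop. The front right top corner of the lid is at about (388,262) and the bottom corner at about (360,298). Checking the angle from these.

```bash
python3 - <<'E'
from h import *
c=pickle.load(open("s2.pkl","rb"))
C=np.array([683.9,-13.4,0])
for th in(31,33,35,37):
    t=np.radians(th);o=[]
    for x,z in((-248,35),(-248,0),(-8,35)):
        X=128+x*np.cos(t)+z*np.sin(t);Z=152-x*np.sin(t)+z*np.cos(t)
        p=proj(c,C+R.from_euler('z',10.4,degrees=True).apply([X,-120,Z]));o.append(((p-[220,110])*4).round())
    print(th,o)
E
```

```text
31 [array([390., 268.]), array([372., 311.]), array([556., 304.])]
33 [array([396., 257.]), array([376., 301.]), array([557., 304.])]
35 [array([401., 247.]), array([381., 290.]), array([558., 303.])]
37 [array([407., 237.]), array([386., 279.]), array([559., 303.])]
```

About 33°; a small raise of about 1.7° centres it.

```bash
python3 -m pendant '[[0,-0.001,-0.002,0,0,0,0],[0,-0.0012,-0.002,0,0,0,0],[0,-0.001,-0.002,0,0,0,0],[0,-0.001,-0.001,0,0,0,0],[0,0,0,0,0,0,0],[0,0,0,0,0,0,0],[0,0,0,0,0,0,0],[0,0,0,0,0,0,0]]'; python3 where.py; python3 - <<'E'
from bench import arm
import cv2
cv2.imwrite("pics/up2.png",cv2.resize(arm.get_image("scene")["image"][110:260,220:380],(640,600),interpolation=2)[:,:,::-1])
E
```

```text
clock: 12.5
position: [582.6, -32.7, 342.1]
ee_rot: [0.768, -0.641, -0.002, 0.002]
contact_force: [-8.8, -0.3, 1.3]
gripper_width: 14.2
grasp_force: 58.6
t 12.5 pos [582.6 -32.7 342.1] kiln [-103.1   -0.7  342.1] F [-8.8 -0.3  1.3] w 14.2 g 58.6 tool z [-0.006 -0.001 -1.   ]
```

View pics/up2.png

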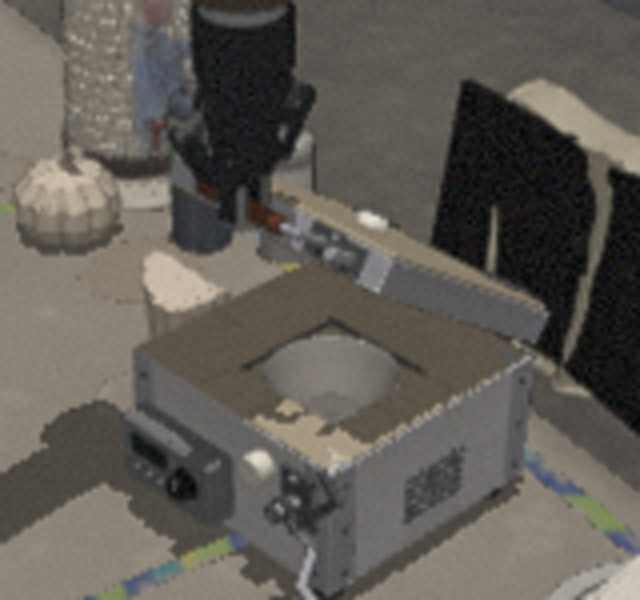

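The lid's front right corner is now at about (396,252), with the bottom at about (367,290). That and the arm kinematics both put it at about 35°. The lid is steady and the latch is down, so I'm handing in.

```bash
python3 -c "
from bench import arm
print(arm.job_done())"
```

```text
the job is handed in; nothing more can be done
None
```

The latch is pressed fully down and the gripper is holding the lid by its handle, still, at about 35° by camera and arm position; the arm's path stayed clear of the bystanders, and the job is handed in with no verdict returned.

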